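# Change the filter cassette of the bench dust extractor

### The arm

A 6-joint arm with a two-finger parallel gripper is mounted at the origin on the work surface. World frame = base frame: x ahead of the robot, y to its left, z up, the work surface at z = 0. Lengths are in mm, angles in rad, forces in N, time in s.
With the tool pointing down it reaches from about 275 to 750 mm from the base axis. Payload 10.2 kg.
Tool frame: the origin (TCP) lies midway between the tips of the shut fingers; the grasp point (between the pads) lies 19 mm behind it; z points along the fingers, y is the direction in which the jaws open and shut (so a half turn about z gives the same grasp; the last joint's range is limited). The gripper opens to 85 mm and grips with 20 to 120 N. Pads are 22 mm wide; open, the fingers measure 114 mm over their backs; the gripper's body (76 mm by 85 mm) begins 54 mm behind the grasp point. The pads swing forward as they close: fully open they stand 13 mm farther back than shut.
Start: joints at [0.95, 0.313, 1.498, -0, 1.331, -0.223], TCP at [203.393, 484.007, 231.294] pointing down, gripper open.
Joint ranges: [-2.94, 2.94], [-0.97, 2.17], [0.19, 2.56], [-1.23, 4.37], [0.02, 3.11], [-2.88, 2.88]. Speed limits (rad/s): [2.39, 2.39, 3.01, 3.14, 3.14, 3.14].

### API

Orientations are given as a unit quaternion [w, x, y, z].
In Python, from rig import sense, capture, finish_job, search_frame, trace gives the robot as it stands.
- The arm moves only by the tool arm_command, never from a script. Its argument "steps" is one flat list of numbers, 5 for each row, row after row: the shift along the world's x, y, z in units of 50 mm (1.0 is 50 mm), then the turn about the world's z in units of 5 degrees (1.0 is 5 degrees), then the opening in per cent of the stroke, from 0 (shut) to 100 (fully open). In form: [dx, dy, dz, twist, fingers, dx, dy, dz, twist, fingers, ...]. A call has 1 to 5 rows; each row shifts and turns the commanded pose from where the row before left it; what a row does not reach is not made up. A row lasts 1/8 s, in which the tool goes at most 62.5 mm and 10.7 degrees, less where a joint would pass 70% of its speed; a pose out of reach is approached as far as the arm can. A call is refused whole if a number of a shift passes 1 or a number of a turn 1, either way. A call with a gripper value outside its range is refused whole. The fingers move at their own pace and stop on an object; "grip_force" is the grip in N (left out, the last holds). Time passes only in rows, so rows that do not move let the fingers close. It gives the time, the measured TCP pose, the force and the opening at its end, in the units of the state.
- sense(): the state, without advancing time (a new reading comes with each control period).
- capture(name): name is "scene" or "top"; returns a dict with "frame" (400x640x3 uint8, blue, green, red), "fov_y" (degrees; the focal length in pixels is half the picture's height over the tangent of half this angle, whatever the lens; pixels are square), "cx", "cy" (the principal point, pixels), "extrinsics" (4x4, takes a point from world to camera coordinates). Camera axes: x right, y down, z forward; pixel columns grow to the right and rows downward; lengths in mm; the calibration is good to about 2 mm. A picture is of the moment at which its call begins. There is no depth.
- finish_job(): hands the job in, once; it reports no verdict.
Trained networks look in a picture, given as the dict that the camera call returned (one of the last four; its "shot" number tells which), for a name from the list of things; names that differ only in an ending like _2 or _b are one class to them, and where a whole thing is asked for, a point or a joint stands for the part that bears it (a point fixed in the world has none). Each returns a list of dicts, best first, with "score" (0 to 1); they miss things now and then, are a little off and sometimes report something else, mostly with a low value. They report only what shows in the picture. A call takes as long as a camera call.
- search_frame(picture, target): "point" ([x, y, z] in mm, in world coordinates, good to about 4 mm: the middle of the surface that is visible of it).
- trace(picture, target): "mask" (400x640 bool, what is visible of it).
The state is a dict: "time_s": time; "joints": joint angles; "dq": joint speeds; "tau": joint torques, N m; "eef_pos": TCP position; "ee_rot": TCP orientation; "force": force on the tool from outside, world axes, zero at the start; "wrist_torque": the same for the moment, N m; "grip_width": opening from 0.0 (shut) to 1.0 (fully open).
Only numpy, scipy, OpenCV 4.12 (cv2) and the standard library are available. Lean on these libraries where they do the work, as an engineer would, in place of code of your own. Each camera call takes 0.05 s, during which the arm holds its last target. There are 200 camera calls.

### The job

Change the filter in the grey bench dust extractor: press the clogged cassette in its bay down so that the push-push catch lets it pop up, lift it out and set it down upright inside the orange crate, without dropping it. Then slide the clean cassette that stands on the bench into the empty bay and press it down until the catch holds it fully home, level with the deck. Leave the jar of screws, the sanding block and the wire hooks where they are.

Things in the scene. Friction and masses are not known exactly. Their poses are not given: they have to be found in the camera images.
- extractor: Bench dust extractor: grey sheet-metal box, fixed. Its flat top (the deck), 120 mm above the bench, is its highest part, with the filter bay in a flat light-metal frame and, towards +x, a round exhaust grille. Origin: on the bench under the middle of the bay; the housing reaches from x -70 to +165 mm and y -105 to +105 mm; z up. The clogged cassette starts held in the bay.
- bay_mouth (a point): Middle of the bay's mouth, at deck height, axes as the extractor's. The bay is upright and open at the top, 50 mm (x) by 154 mm (y): the cassette plus 2 mm on each side, with an 8 mm chamfer round its mouth. Inside, the cassette stands on a spring carriage with a push-push catch.
- bay_seat (a point): Where the middle of the cassette's underside is when the catch holds it: 34 mm above the bench, 86 mm under the deck, so that the cassette's top stands 4 mm above the deck. To trip or set the catch, press the middle of the cassette's top to 3.5 mm or more below the deck (firm stop at 5 mm) and let go: a slow push of 6 to 10 N, rising steeply at the stop.
- carriage (a joint): Height of the spring carriage under the cassette, m: +0.001 = held by the catch (as at the start), +0.032 = sprung up (cassette's top 35 mm above the deck, underside 55 mm below it), -0.008 = bottom stop. Each full press to -0.0065 or lower, then let go, changes it: from held to sprung up (in about 0.5 s), from sprung up to held. A short press changes nothing. Spring 6.5 N up, 10.3 N held, damped.
- old_cassette: Clogged filter cassette, at the start held in the extractor's bay with its top 4 mm above the deck. Black plastic frame round pleated pale paper, a box 46 mm (x) x 150 mm (y) x 90 mm (z) with a solid flat top cap, about 0.3 kg. Origin: middle of its underside; z up; x across its thickness, y along its length. The same either way round.
- new_cassette: Clean filter cassette of the same shape, size and looks (46 x 150 x 90 mm, about 0.3 kg), standing upright on the bench on one side of the extractor. Origin: middle of its underside; x across its thickness, y along its length.
- crate: Open orange plastic crate, 290 mm (x) x 200 mm (y) x 90 mm high, walls and floor 5 mm, empty, fixed on the bench on the other side of the extractor. Origin: under its middle on the bench.
- screw_jar: Clear jar of screws with a steel lid, 64 mm across, 85 mm high, standing about 150 mm from the clean cassette, towards the robot. Origin: middle of its underside. To be left alone.
- sanding_block: Dark rubber sanding block, 68 x 127 x 38 mm, lying about 150 mm from the clean cassette, on the side away from the robot. Origin: middle of its underside. To be left alone.
- wire_hook_a: Bent wire hook, 175 mm long, 5 mm thick, lying on the newspaper in front of the extractor. Origin: near its middle, on the bench. To be left alone.
- wire_hook_b: Another wire hook like it, lying near it. To be left alone.

How it is judged (in metres and radians):
On the way, in this order (a step that is already met when the one before it is completed fails the run):
1. the clogged cassette has been pressed and stands popped up in the bay on the raised carriage (horizontal distance between old_cassette and bay_seat below 0.006 m and angle between old_cassette's own z axis and vertical below 0.12 rad and value of joint carriage above 0.029 m and z of old_cassette in the frame of bay_mouth between -0.065 and -0.045 m), for 0.2 s.
2. the clogged cassette stands upright in the crate, released and at rest (x of old_cassette in the frame of crate between -0.13 and 0.13 m and y of old_cassette in the frame of crate between -0.085 and 0.085 m and z of old_cassette in the frame of crate between -0.002 and 0.015 m and angle between old_cassette's own z axis and vertical below 0.15 rad and linear speed of old_cassette below 0.03 m/s and contact force between old_cassette and the fingers below 0.2 N), for 0.2 s.
3. the clean cassette is in the bay on the raised carriage (horizontal distance between new_cassette and bay_seat below 0.006 m and angle between new_cassette's own z axis and vertical below 0.12 rad and value of joint carriage above 0.02 m and z of new_cassette in the frame of bay_mouth between -0.075 and -0.045 m), for 0.02 s.
At the end, for the whole second after the job is handed in: The clean cassette is in the bay, its underside and the carriage within 3 mm of their held heights and 6 mm of the bay's middle, at rest on the catch; the clogged cassette stands on the crate's floor inside the crate, upright within 0.15 rad, released and at rest (all of step 2 and horizontal distance between new_cassette and bay_seat below 0.006 m and angle between new_cassette's own z axis and vertical below 0.12 rad and z of new_cassette in the frame of bay_seat between -0.003 and 0.003 m and value of joint carriage between -0.002 and 0.004 m and linear speed of new_cassette below 0.02 m/s); the robot touches nothing.
It fails at once if the clogged cassette is dropped into the crate or knocked hard against it (over 60 N) (contact force between old_cassette and crate above 60 N).
It fails at once if the jar, the sanding block or a wire hook is disturbed (moved more than 30 mm) (distance of any of screw_jar, sanding_block, wire_hook_a, wire_hook_b from where it was at the start of the episode above 0.03 m).
It also fails if it takes over 72 s, if anything falls off the work surface, if the arm or the gripper's body presses on something with over 40 N, if the wrist force passes 120 N, or if a joint passes its speed limit or range.

## Working session

There is one attempt and no reset: what is moved stays moved. The work goes in short steps, Python scripts to look and compute and a tool call to move; the robot and the scene stay as the last step left them, time stands still between calls to the robot, and variables do not carry over. Pictures are saved under pics/ and viewed, on a budget of 10 in all, crops included, one or two more only if the job needs it, and the job is handed in when it is done.

Besides the shell and the picture viewer there is one more tool, called after "Emit:" by a JSON object that holds its "name" and its "arguments". arm_command: Moves the arm, as the interface text tells. Its arguments: {"type":"object","properties":{"steps":{"type":"array"},"grip_force":{"type":"number"}},"required":["steps"]}

```bash
mkdir -p pics; cat > h.py <<'E'
import numpy as np,cv2
from rig import sense,capture,finish_job,search_frame,trace
def ray(p,u,v):
    f=200/np.tan(np.radians(p["fov_y"])/2);E=np.array(p["extrinsics"])
    d=E[:3,:3].T@np.array([(u-p["cx"])/f,(v-p["cy"])/f,1]);c=-E[:3,:3].T@E[:3,3]
    return c,d
def onz(p,u,v,z):
    c,d=ray(p,u,v);return c+d*(z-c[2])/d[2]
def proj(p,X):
    f=200/np.tan(np.radians(p["fov_y"])/2);E=np.array(p["extrinsics"])
    q=E[:3,:3]@np.array(X)+E[:3,3];return q[:2]/q[2]*f+[p["cx"],p["cy"]]
def rect(p,m,z):
    "rectangle fit of mask mapped on plane z"
    n,l,s,c=cv2.connectedComponentsWithStats(m.astype(np.uint8));k=1+np.argmax(s[1:,4])
    v,u=np.nonzero(l==k);P=np.array([onz(p,a,b,z)[:2] for a,b in zip(u,v)],np.float32)
    return cv2.minAreaRect(P)
E
python3 - <<'E'
from h import *
s=sense();print(s)
for n in("scene","top"):
    p=capture(n);cv2.imwrite(f"pics/{n}0.png",p["frame"]);E=np.array(p["extrinsics"]);print(n,p["fov_y"],p["cx"],p["cy"],(-E[:3,:3].T@E[:3,3]).round(),E[2,:3].round(2))
    for t in["extractor","old_cassette","new_cassette","crate","screw_jar","sanding_block","wire_hook_a"]:
        print(t,[(np.round(d["point"]),round(d["score"],2),proj(p,d["point"]).round()) for d in search_frame(p,t)[:3]])
E
```

```text
{'time_s': 0.0, 'joints': array([ 9.49599677e-01,  3.13507728e-01,  1.49843549e+00,  1.19814145e-06,
        1.33101500e+00, -2.23406598e-01]), 'dq': array([ 0.00159767,  0.00056531, -0.00119364, -0.00117448, -0.00051613,
       -0.00116327]), 'tau': array([-1.94520573e-03, -4.12274587e+01, -2.59732264e+01, -3.21314556e-04,
        4.24287660e-03, -1.66056225e-05]), 'eef_pos': array([203.23540982, 483.78624861, 230.70614387]), 'ee_rot': array([-2.80376635e-04,  1.97586355e-01,  9.80285247e-01, -6.22560286e-04]), 'force': array([-0.38397333, -0.46616383,  0.64155379]), 'wrist_torque': array([ 0.00884355,  0.03081203, -0.02314912]), 'grip_width': 1.0031164113871456}
scene 51.43011036695472 328.89308736738695 202.31282564990698 [ 876. -559. 1243.] [-0.28  0.45 -0.85]
extractor [(array([628., -51., 120.]), 0.83, array([348., 241.])), (array([ 446., -359.,    2.]), 0.22, array([242., 306.]))]
old_cassette [(array([559., -36., 125.]), 0.74, array([332., 226.]))]
new_cassette [(array([539., 318.,  81.]), 0.74, array([380., 155.]))]
crate [(array([ 450., -359.,    1.]), 0.88, array([244., 307.]))]
screw_jar []
sanding_block [(array([690., 274.,  38.]), 0.6, array([411., 190.]))]
wire_hook_a [(array([346., -98.,   4.]), 0.67, array([268., 226.]))]
top 47.16816303310242 321.3055665796943 206.99025057578874 [ 402.   45. 1398.] [ 0.08 -0.02 -1.  ]
extractor []
old_cassette [(array([556., -23., 120.]), 0.88, array([335., 187.]))]
new_cassette [(array([536., 330.,  89.]), 0.82, array([212., 194.]))]
crate [(array([ 458., -377.,    0.]), 0.9, array([448., 224.]))]
screw_jar [(array([394., 353.,  90.]), 0.88, array([202., 244.]))]
sanding_block [(array([619., -13., 115.]), 0.48, array([332., 165.])), (array([555., -24., 125.]), 0.35, array([336., 187.]))]
wire_hook_a [(array([342.,  91.,   3.]), 0.42, array([296., 261.]))]
```

```bash
python3 - <<'E'
from h import *
p=capture("top")
im=p["frame"].copy()
for t,z,c in[("old_cassette",124,(0,0,255)),("new_cassette",90,(0,255,0)),("crate",90,(255,0,0)),("extractor",120,(0,255,255))]:
    r=trace(p,t)
    for d in r[:1]:
        m=np.array(d["mask"]);R=rect(p,m,z);print(t,d["score"],R,m.sum())
        cs,_=cv2.findContours(m.astype(np.uint8),cv2.RETR_EXTERNAL,cv2.CHAIN_APPROX_NONE);cv2.drawContours(im,cs,-1,c,1)
cv2.imwrite("pics/top1.png",cv2.resize(im[110:310,140:540],None,fx=2,fy=2,interpolation=cv2.INTER_CUBIC))
E
```

```text
old_cassette 0.82 ((558.4859619140625, -25.930076599121094), (48.64603042602539, 151.3070526123047), 12.168866157531738) 910
new_cassette 0.74 ((533.532470703125, 328.6475830078125), (167.54754638671875, 50.580833435058594), 76.24085235595703) 1003
crate 0.81 ((458.3113098144531, -357.390869140625), (225.09796142578125, 297.6413879394531), 89.36917877197266) 7933
extractor 0.67 ((598.8029174804688, -0.4903564453125), (245.43350219726562, 244.65838623046875), 12.23979377746582) 5612
```

View pics/top1.png

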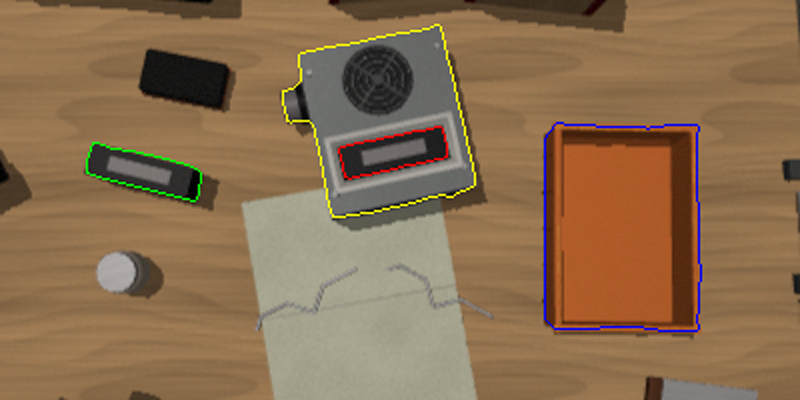

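View pics/scene0.png

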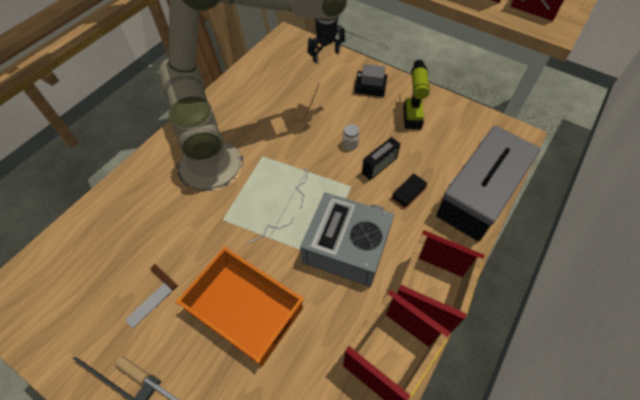

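The top view shows the extractor in the middle, with the bay at crop (393,152). The clean cassette is on the left (+y) at (143,172), between the jar at (120,272) and the sanding block. The crate is on the right, and the hooks lie on the paper. The scene view agrees. I'll move over the bay with the fingers shut.

Emit:
{"name": "arm_command", "arguments": {"steps": [0.65,-0.93,0,-1,0,0.65,-0.93,0,-1,0,0.65,-0.93,0,-1,0,0.65,-0.93,0,-1,0,0.65,-0.93,0,-1,0]}}

```text
time_s: 1.68
eef_pos: [366.7, 249.9, 231.5]
ee_rot: [0.0, 0.406, 0.914, 0.0]
force: [0.8, 0.9, 0.7]
grip_width: 0.004
```

Emit:
{"name": "arm_command", "arguments": {"steps": [0.65,-0.93,0,-1,0,0.65,-0.93,0,-1,0,0.65,-0.93,0,-1,0,0.65,-0.93,0,-1,0,0.65,-0.93,0,-1,0]}}

```text
time_s: 2.3
eef_pos: [529.3, 17.3, 231.4]
ee_rot: [0.0, 0.595, 0.804, 0.0]
force: [-1.1, 0.2, 0.2]
grip_width: -0.005
```

Emit:
{"name": "arm_command", "arguments": {"steps": [0.58,-0.86,0,-1,0,0,0,-1,0,0,0,0,-0.9,0,0,0,0,0,0,0]}}

```text
time_s: 2.8
eef_pos: [555.9, -23.7, 133.9]
ee_rot: [-0.003, 0.628, 0.778, -0.001]
force: [1.1, -0.6, 0.4]
grip_width: -0.001
```

```bash
python3 - <<'E'
from h import *
p=capture("scene");cv2.imwrite("pics/s2.png",cv2.resize(p["frame"][130:330,220:480],None,fx=3,fy=3,interpolation=cv2.INTER_CUBIC))
m=np.array(trace(p,"crate")[0]["mask"]);v,u=np.nonzero(m)
for i in(u.argmin(),u.argmax(),v.argmin(),v.argmax()):print("crate corner",onz(p,u[i],v[i],90).round(),u[i],v[i])
p=capture("top")
for d in trace(p,"new_cassette")[:1]:print(rect(p,np.array(d["mask"]),90))
print(sense()["eef_pos"])
E
```

```text
crate corner [ 309. -460.   90.] 177 300
crate corner [ 609. -264.   90.] 303 299
crate corner [ 308. -259.   90.] 223 246
crate corner [ 613. -470.   90.] 260 364
((533.0802612304688, 329.0648498535156), (163.82574462890625, 49.585243225097656), 75.9028091430664)
[558.44855038 -24.13409635 138.58763424]
```

View pics/s2.png

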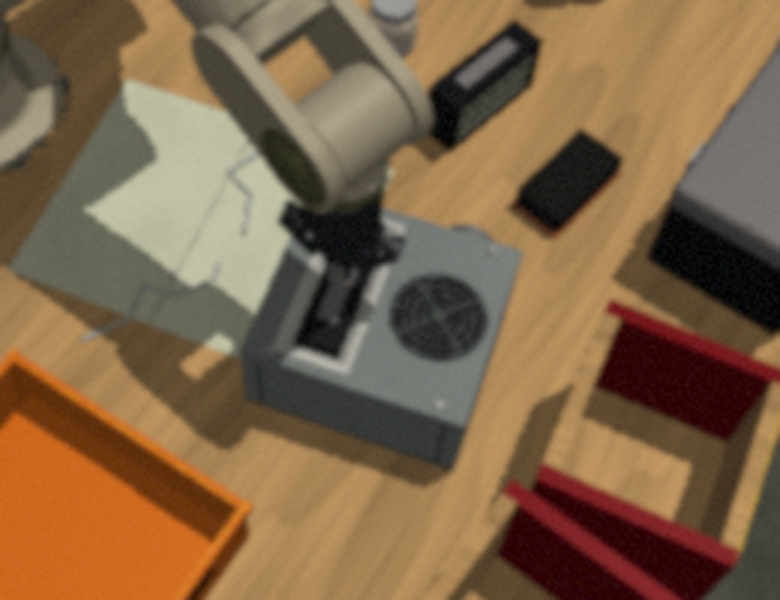

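The fingers are over the middle of the cassette cap. Next I press slowly.

Emit:
{"name": "arm_command", "arguments": {"steps": [0,0,0,0,0,0,0,-0.2,0,0,0,0,-0.04,0,0,0,0,0,0,0]}}

```text
time_s: 3.5
eef_pos: [557.3, -23.9, 124.2]
ee_rot: [-0.0, 0.628, 0.778, -0.0]
force: [0.8, -0.1, 0.6]
grip_width: -0.004
```

Emit:
{"name": "arm_command", "arguments": {"steps": [0,0,-0.05,0,0,0,0,-0.05,0,0,0,0,-0.05,0,0,0,0,0,0,0]}}

```text
time_s: 4.0
eef_pos: [557.5, -24.0, 117.4]
ee_rot: [0.0, 0.628, 0.778, 0.0]
force: [-3.8, 1.2, 5.8]
grip_width: -0.003
```

Emit:
{"name": "arm_command", "arguments": {"steps": [0,0,-0.03,0,0,0,0,-0.02,0,0,0,0,0,0,0]}}

```text
time_s: 4.38
eef_pos: [557.6, -24.0, 115.1]
ee_rot: [0.0, 0.628, 0.778, 0.0]
force: [-3.9, 1.0, 8.1]
grip_width: 0.003
```

Emit:
{"name": "arm_command", "arguments": {"steps": [0,0,-0.02,0,0,0,0,0,0,0]}}

```text
time_s: 4.62
eef_pos: [557.9, -24.0, 115.1]
ee_rot: [0.001, 0.628, 0.778, 0.001]
force: [-4.3, 2.3, 15.5]
grip_width: 0.002
```

That is the firm stop. Now I retract above the popped-up height and open the fingers.

Emit:
{"name": "arm_command", "arguments": {"steps": [0,0,0.3,0,0,0,0,0.7,0,0,0,0,0.6,0,100,0,0,0,0,100,0,0,0,0,100]}}

```text
time_s: 5.25
eef_pos: [557.1, -23.9, 192.6]
ee_rot: [-0.001, 0.628, 0.778, -0.0]
force: [-0.1, 0.7, 0.2]
grip_width: 0.637
```

```bash
python3 - <<'E'
from h import *
p=capture("scene");cv2.imwrite("pics/s3.png",cv2.resize(p["frame"][170:300,260:420],None,fx=4,fy=4,interpolation=cv2.INTER_CUBIC))
q=capture("top")
for n,c in(("scene",p),("top",q)):
    for d in trace(c,"old_cassette")[:1]:
        m=np.array(d["mask"]);print(n,d["score"],m.sum(),rect(c,m,155))
    print([(d["point"],d["score"]) for d in search_frame(c,"old_cassette")[:1]])
s=sense();print(s["eef_pos"],s["grip_width"])
E
```

```text
scene 0.84 741 ((567.16162109375, -47.0592041015625), (55.394981384277344, 155.5719451904297), 13.441972732543945)
[([563.5, -54.8, 157.0], 0.66)]
[([543.4, 6.0, 155.9], 0.5)]
[557.24048505 -23.93540027 192.80482251] 0.9975077910416653
```

View pics/s3.png

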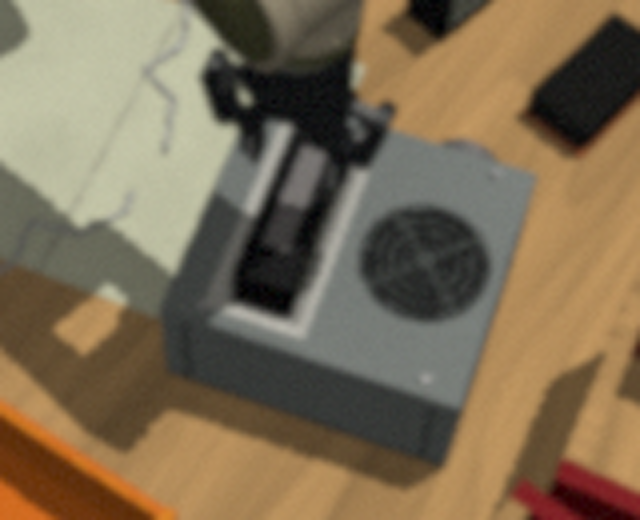

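The cassette has popped up (cap at about z 156) and the jaws straddle it. I descend, grip and check.

Emit:
{"name": "arm_command", "arguments": {"steps": [0,-0.03,-0.8,0,100,0,0,-0.55,0,100,0,0,-0.04,0,100,0,0,0,0,100], "grip_force": 45}}

```text
time_s: 6.05
eef_pos: [557.9, -25.6, 124.8]
ee_rot: [0.001, 0.628, 0.778, 0.0]
force: [-0.4, -0.4, 1.1]
grip_width: 1.002
```

Emit:
{"name": "arm_command", "arguments": {"steps": [0,0,0,0,30,0,0,0,0,30,0,0,0,0,30,0,0,0,0,30]}}

```text
time_s: 6.55
eef_pos: [557.8, -25.5, 124.3]
ee_rot: [0.001, 0.628, 0.778, 0.0]
force: [1.7, 0.1, 3.2]
grip_width: 0.531
```

Emit:
{"name": "arm_command", "arguments": {"steps": [0,0,0.2,0,30,0,0,0.3,0,30,0,0,0.4,0,30,0,0,0.5,0,30,0,0,0.5,0,30]}}

```text
time_s: 7.18
eef_pos: [557.1, -25.5, 220.3]
ee_rot: [-0.0, 0.628, 0.778, -0.0]
force: [0.1, 0.1, -3.4]
grip_width: 0.531
```

Emit:
{"name": "arm_command", "arguments": {"steps": [-0.1,-0.4,0,-0.2,30,-0.2,-0.75,0,-0.3,30,-0.2,-0.75,0,-0.3,30,-0.25,-0.8,0,-0.3,30,-0.25,-0.8,0,-0.3,30]}}

```text
time_s: 7.8
eef_pos: [506.7, -201.6, 219.6]
ee_rot: [-0.0, 0.675, 0.738, -0.0]
force: [0.5, -0.6, -2.8]
grip_width: 0.531
```

Emit:
{"name": "arm_command", "arguments": {"steps": [-0.25,-0.8,0,-0.3,30,-0.25,-0.8,0,-0.3,30,-0.2,-0.75,0,-0.2,30,-0.2,-0.6,0,-0.2,30,-0.04,-0.36,0,0,30]}}

```text
time_s: 8.43
eef_pos: [459.7, -367.2, 219.3]
ee_rot: [-0.0, 0.706, 0.708, -0.0]
force: [-0.1, 0.7, -2.5]
grip_width: 0.531
```

```bash
python3 - <<'E'
from h import *
p=capture("top");q=capture("scene");s=sense();e=s["eef_pos"];print(e,s["ee_rot"],s["force"])
d=trace(p,"old_cassette");print([(rect(p,np.array(x["mask"]),e[2]+31),x["score"]) for x in d[:1]])
im=np.hstack([cv2.resize(p["frame"][130:310,390:530],None,fx=2.8,fy=2.8),cv2.resize(q["frame"][150:380,150:330],(394,504))])
cv2.imwrite("pics/c4.png",im)
E
```

```text
[ 460.14828857 -367.06592226  218.9113508 ] [-1.04496107e-05  7.06226729e-01  7.07985736e-01 -6.48174112e-05] [-0.29421732  0.84391873 -2.99174358]
[(((460.5061950683594, -306.26861572265625), (45.50920104980469, 76.6875), 0.2693917751312256), 0.81)]
```

View pics/c4.png

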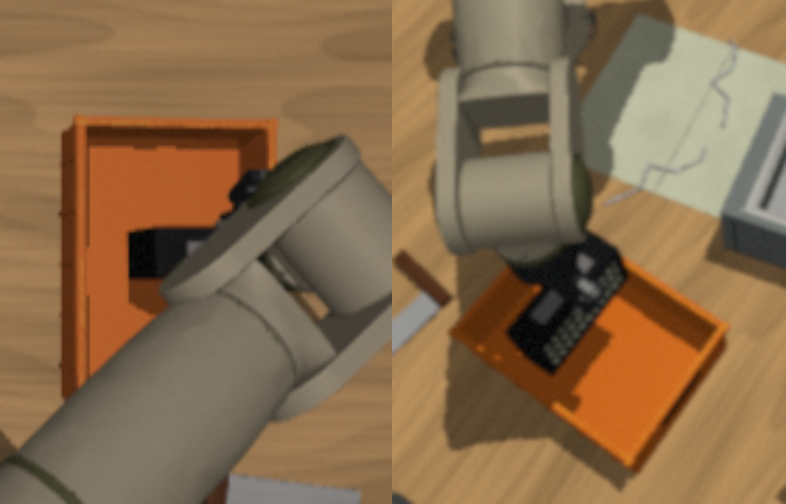

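The cassette hangs level over the crate with clear margins on all sides. I lower it.

Emit:
{"name": "arm_command", "arguments": {"steps": [0,0,-0.5,0,30,0,0,-0.8,0,30,0,0,-0.8,0,30,0,0,-0.5,0,30,0,0,-0.25,0,30]}}

```text
time_s: 9.2
eef_pos: [460.7, -364.5, 75.3]
ee_rot: [-0.001, 0.705, 0.709, 0.0]
force: [0.5, -0.3, -1.9]
grip_width: 0.527
```

Emit:
{"name": "arm_command", "arguments": {"steps": [0,0,-0.1,0,30,0,0,-0.05,0,30,0,0,-0.03,0,30,0,0,0,0,30]}}

```text
time_s: 9.7
eef_pos: [460.5, -366.1, 67.7]
ee_rot: [0.0, 0.706, 0.708, 0.0]
force: [0.2, 0.8, -2.5]
grip_width: 0.529
```

Emit:
{"name": "arm_command", "arguments": {"steps": [0,0,-0.03,0,30,0,0,-0.03,0,30,0,0,0,0,30]}}

```text
time_s: 10.07
eef_pos: [460.5, -366.1, 64.9]
ee_rot: [0.0, 0.706, 0.708, -0.0]
force: [-0.8, 2.8, 4.6]
grip_width: 0.531
```

Contact with the floor is light (force went from −2.5 to +4.6 N). I release and go up.

Emit:
{"name": "arm_command", "arguments": {"steps": [0,0,0,0,60,0,0,0,0,100,0,0,0,0,100,0,0,0,0,100,0,0,0.2,0,100]}}

```text
time_s: 10.7
eef_pos: [460.1, -365.7, 74.1]
ee_rot: [-0.001, 0.706, 0.708, 0.0]
force: [-0.7, -0.8, -0.4]
grip_width: 1.003
```

Emit:
{"name": "arm_command", "arguments": {"steps": [0,0,0.6,0,100,0,0,1,0,100,0,0,1,0,100,0.2,0.9,0.4,0,100,0.2,1,0,0,100]}}

```text
time_s: 11.32
eef_pos: [480.9, -270.6, 226.8]
ee_rot: [0.002, 0.706, 0.708, 0.0]
force: [-0.4, 0.3, 0.0]
grip_width: 0.999
```

```bash
python3 - <<'E'
from h import *
p=capture("top");q=capture("scene")
for n,c in(("top",p),("scene",q)):
    for t,z in(("new_cassette",90),("old_cassette",95)):
        for d in trace(c,t)[:1]:
            m=np.array(d["mask"]);print(n,t,round(d["score"],2),rect(c,m,z))
            k=cv2.approxPolyDP(max(cv2.findContours(m.astype(np.uint8),0,2)[0],key=cv2.contourArea),3,True)[:,0];print([tuple(onz(c,a,b,z)[:2].round(1)) for a,b in k])
im=np.hstack([cv2.resize(p["frame"][150:250,160:340],None,fx=4,fy=4,interpolation=2)])
cv2.imwrite("pics/t5.png",im)
cv2.imwrite("pics/s5.png",cv2.resize(q["frame"][100:360,160:440],None,fx=2.2,fy=2.2,interpolation=2))
E
```

```text
top new_cassette 0.86 ((532.7891845703125, 329.9852294921875), (168.33079528808594, 49.872779846191406), 76.24888610839844)
[(np.float64(564.8), np.float64(408.3)), (np.float64(527.5), np.float64(404.5)), (np.float64(494.1), np.float64(253.4)), (np.float64(531.3), np.float64(248.4)), (np.float64(573.5), np.float64(391.5))]
top old_cassette 0.53 ((446.9689636230469, -370.1243591308594), (14.316489219665527, 40.36647415161133), 0.26649150252342224)
[(np.float64(445.4), np.float64(-350.0)), (np.float64(439.9), np.float64(-390.3)), (np.float64(454.2), np.float64(-376.1))]
scene new_cassette 0.87 ((547.7158813476562, 303.0410461425781), (199.9345245361328, 80.88082122802734), 76.07588958740234)
[(np.float64(560.6), np.float64(402.9)), (np.float64(528.8), np.float64(393.4)), (np.float64(498.8), np.float64(265.3)), (np.float64(521.3), np.float64(212.9)), (np.float64(553.2), np.float64(198.7)), (np.float64(593.7), np.float64(332.1))]
```

View pics/t5.png

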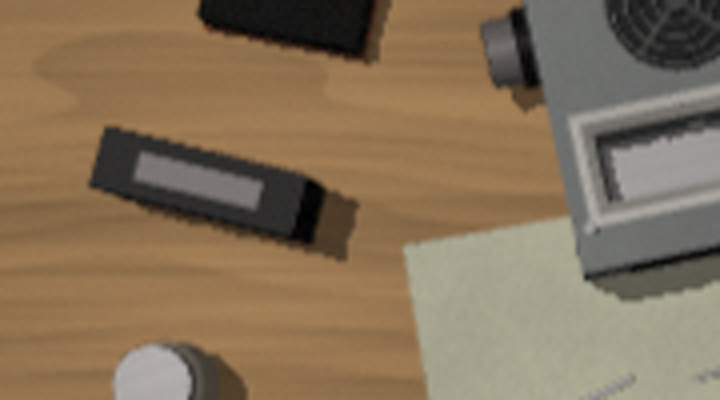

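View pics/s5.png

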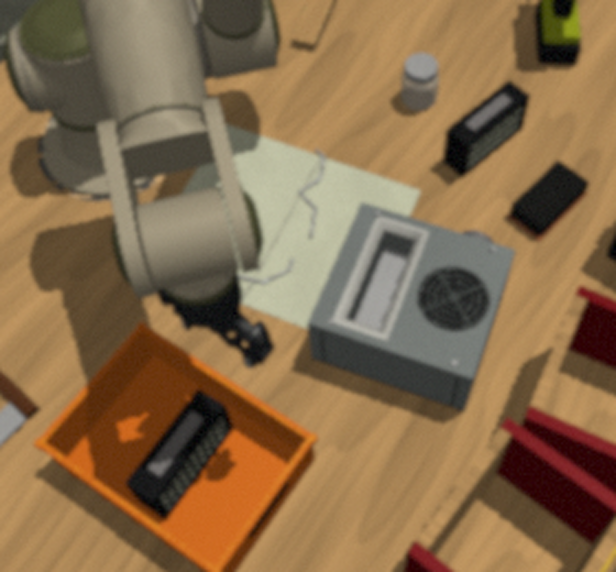

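The old cassette stands upright in the crate (scene crop (180,455)), and the bay is empty with the carriage up. In the top crop, the label on the clean cassette's cap is centred at (198,181), which I use to refine its position.

```bash
python3 - <<'E'
from h import *
p=capture("top")
for c in[(198.5,181),(200,205)][:1]:print("label",onz(p,160+c[0]/4-.4,150+c[1]/4-.4,90))
# bright label by threshold inside the cassette mask
def lab(t,z):
    m=np.array(trace(p,t)[0]["mask"]);g=cv2.cvtColor(p["frame"],6);k=cv2.erode(m.astype(np.uint8),np.ones((3,3)))>0
    l=k&(g>(g[k].min()+int(g[k].max()))/2);print(t,rect(p,l,z),l.sum())
lab("new_cassette",90)
E
```

```text
label [534.0833232  335.94887994  90.        ]
new_cassette ((534.3916015625, 336.66259765625), (92.04368591308594, 22.169479370117188), 76.24298095703125) 259
```

Emit:
{"name": "arm_command", "arguments": {"steps": [0.05,0.9,0,-0.2,100,0.08,0.95,0,-0.2,100,0.08,0.95,0,-0.2,100,0.08,0.95,0,-0.2,100,0.08,0.95,0,-0.2,100]}}

```text
time_s: 12.35
eef_pos: [499.0, -35.3, 224.3]
ee_rot: [0.0, 0.737, 0.676, -0.0]
force: [-0.2, -0.4, 0.1]
grip_width: 1.0
```

Emit:
{"name": "arm_command", "arguments": {"steps": [0.08,0.95,0,-0.2,100,0.08,0.95,0,-0.2,100,0.08,0.95,0,-0.2,100,0.08,0.95,0,-0.2,100,0.08,0.95,0,-0.2,100]}}

```text
time_s: 12.98
eef_pos: [519.3, 202.4, 224.2]
ee_rot: [0.0, 0.765, 0.643, -0.0]
force: [-0.1, -0.7, 0.7]
grip_width: 0.999
```

Emit:
{"name": "arm_command", "arguments": {"steps": [0.1,0.9,0,-0.26,100,0.1,0.9,0,-0.26,100,0.11,0.9,0,-0.26,100,0,0,-1,0,100,0,0,0,0,100]}}

```text
time_s: 13.6
eef_pos: [533.2, 335.5, 170.7]
ee_rot: [-0.001, 0.786, 0.618, -0.004]
force: [-0.3, -0.0, 0.5]
grip_width: 0.999
```

Emit:
{"name": "arm_command", "arguments": {"steps": [0.02,0.02,-0.9,0,100,0,0,-0.9,0,100,0,0,-0.4,0,100,0,0,-0.08,0,100,0,0,0,0,100]}}

```text
time_s: 14.22
eef_pos: [536.5, 337.4, 62.1]
ee_rot: [0.0, 0.787, 0.617, 0.001]
force: [-0.1, 0.2, 1.2]
grip_width: 1.0
```

Emit:
{"name": "arm_command", "arguments": {"steps": [0,0,-0.04,0,100,0,0,0,0,30,0,0,0,0,30,0,0,0,0,30,0,0,0,0,30]}}

```text
time_s: 14.85
eef_pos: [535.4, 337.6, 58.8]
ee_rot: [0.0, 0.786, 0.618, 0.0]
force: [-2.1, 0.4, 4.0]
grip_width: 0.533
```

Emit:
{"name": "arm_command", "arguments": {"steps": [0,0,0.2,0,30,0,0,0.5,0,30,0,0,0.9,0,30,0,0,0.9,0,30,0,0,0.7,0,30]}}

```text
time_s: 15.48
eef_pos: [535.4, 337.4, 220.3]
ee_rot: [0.0, 0.786, 0.618, 0.0]
force: [0.3, 0.9, -4.5]
grip_width: 0.528
```

Emit:
{"name": "arm_command", "arguments": {"steps": [0.05,-0.5,0,0.5,30,0.05,-0.85,0,0.6,30,0.05,-0.9,0,0.6,30,0.05,-0.9,0,0.6,30,0.05,-0.9,0,0.6,30]}}

```text
time_s: 16.1
eef_pos: [547.6, 133.5, 218.3]
ee_rot: [-0.0, 0.701, 0.713, -0.0]
force: [-0.0, -0.3, -3.6]
grip_width: 0.529
```

Emit:
{"name": "arm_command", "arguments": {"steps": [0.05,-0.9,0,0.6,30,0.05,-0.9,0,0.6,30,0.05,-0.8,0,0.6,30,0.05,-0.5,0,0.5,30,0,-0.1,0,0,30]}}

```text
time_s: 16.73
eef_pos: [557.7, -26.2, 218.2]
ee_rot: [-0.0, 0.628, 0.778, -0.0]
force: [0.0, 1.2, -3.5]
grip_width: 0.529
```

```bash
python3 - <<'E'
from h import *
q=capture("scene");p=capture("top");s=sense();e=s["eef_pos"];r=s["ee_rot"];y=2*np.arctan2(r[2],r[1])-np.pi/2
print(e,np.degrees(y),s["force"],s["grip_width"])
a=np.array([np.cos(y),np.sin(y),0]);b=np.array([-np.sin(y),np.cos(y),0])
im=q["frame"].copy();L=np.vstack
box=[e+31*np.array([0,0,1])+sx*23*a+sy*75*b for sx,sy in((1,1),(1,-1),(-1,-1),(-1,1))]
lo=[x-[0,0,90] for x in box]
big=cv2.resize(im[150:290,250:430],None,fx=4,fy=4,interpolation=2)
for P,c in((box,(0,255,0)),(lo,(0,0,255))):
    cv2.polylines(big,[np.int32([(proj(q,x)-[250,150]+.5)*4 for x in P])],True,c,1)
cv2.imwrite("pics/s6.png",big)
E
```

```text
[557.70428797 -24.89975688 218.20979504] 12.238493156655585 [-0.47499823 -0.04060588 -3.30495198] 0.5345119364521469
```

View pics/s6.png

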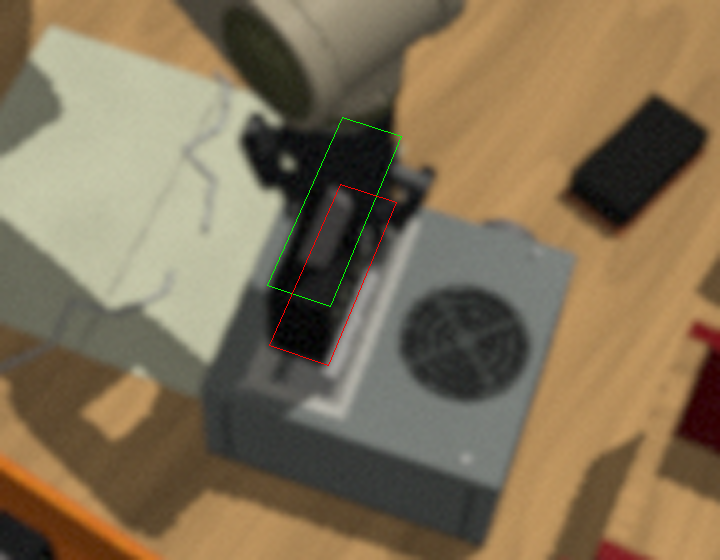

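The projected box matches the held cassette within about 2 mm, and it sits over the bay. I insert it stepwise, watching the force.

Emit:
{"name": "arm_command", "arguments": {"steps": [0,-0.01,-0.6,0,30,0,0,-0.15,0,30,0,0,-0.1,0,30,0,0,-0.1,0,30,0,0,-0.05,0,30]}}

```text
time_s: 17.45
eef_pos: [558.0, -25.4, 168.3]
ee_rot: [0.0, 0.627, 0.779, 0.0]
force: [0.2, 0.3, -3.9]
grip_width: 0.534
```

Emit:
{"name": "arm_command", "arguments": {"steps": [0,0,-0.06,0,30,0,0,-0.06,0,30]}}

```text
time_s: 17.7
eef_pos: [557.9, -25.6, 162.2]
ee_rot: [0.0, 0.627, 0.779, 0.0]
force: [1.1, 0.6, -3.9]
grip_width: 0.533
```

It is past the chamfer with no side force. I continue to the carriage.

Emit:
{"name": "arm_command", "arguments": {"steps": [0,0,-0.2,0,30,0,0,-0.2,0,30,0,0,-0.2,0,30,0,0,-0.05,0,30,0,0,0,0,30]}}

```text
time_s: 18.32
eef_pos: [557.8, -25.5, 129.6]
ee_rot: [-0.0, 0.627, 0.779, -0.0]
force: [1.9, 0.4, -3.6]
grip_width: 0.533
```

Emit:
{"name": "arm_command", "arguments": {"steps": [0,0,-0.04,0,30,0,0,0,0,30]}}

```text
time_s: 18.58
eef_pos: [557.9, -25.5, 127.8]
ee_rot: [-0.0, 0.627, 0.779, -0.0]
force: [0.4, -0.1, -4.3]
grip_width: 0.533
```

Emit:
{"name": "arm_command", "arguments": {"steps": [0,0,-0.05,0,30,0,0,-0.02,0,30,0,0,0,0,30]}}

```text
time_s: 18.95
eef_pos: [557.9, -25.5, 124.2]
ee_rot: [-0.0, 0.627, 0.779, -0.0]
force: [1.0, 0.2, -4.0]
grip_width: 0.531
```

Emit:
{"name": "arm_command", "arguments": {"steps": [0,0,0,0,70,0,0,0,0,100,0,0,0,0,100,0,0,0,0,100,0,0,0.2,0,100]}}

```text
time_s: 19.58
eef_pos: [557.6, -25.4, 134.2]
ee_rot: [-0.001, 0.627, 0.779, -0.0]
force: [-0.4, 0.3, 0.9]
grip_width: 0.999
```

Emit:
{"name": "arm_command", "arguments": {"steps": [0,0,0.8,0,100,0,0,0.5,0,100,0,0,0,0,0,0,0,0,0,0,0,0,0,0,0]}}

```text
time_s: 20.2
eef_pos: [557.5, -25.4, 198.2]
ee_rot: [-0.001, 0.627, 0.779, -0.0]
force: [0.1, 0.1, -0.1]
grip_width: 0.378
```

```bash
python3 - <<'E'
from h import *
q=capture("scene");s=sense();print(s["eef_pos"],s["grip_width"],s["force"])
for t in("new_cassette","old_cassette"):print(t,[(np.round(d["point"]),d["score"]) for d in search_frame(q,t)[:2]])
cv2.imwrite("pics/s7.png",cv2.resize(q["frame"][170:300,260:420],None,fx=4,fy=4,interpolation=2))
E
```

```text
[557.56544101 -25.42555001 198.34544809] 0.28630618326033164 [-0.55317397  0.03817239  0.00840518]
new_cassette [(array([564., -53., 152.]), 0.81)]
old_cassette [(array([ 473., -377.,   98.]), 0.76)]
```

View pics/s7.png

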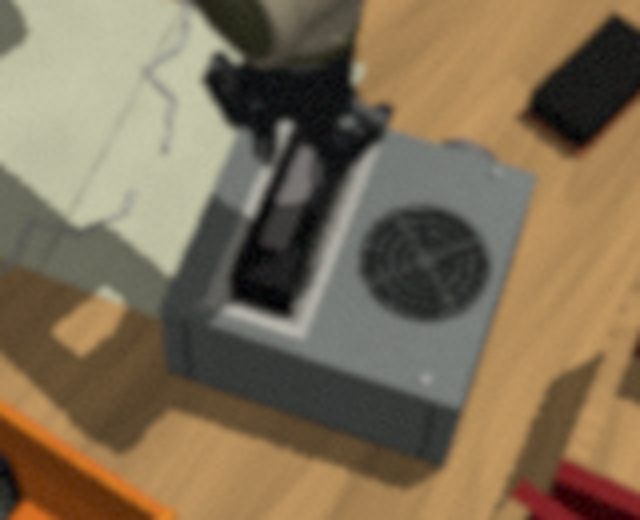

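The clean cassette stands in the bay on the raised carriage, just as the old one did. I press it home.

Emit:
{"name": "arm_command", "arguments": {"steps": [0,0,-0.5,0,0,0,0,-0.25,0,0,0,0,-0.15,0,0,0,0,-0.15,0,0,0,0,-0.15,0,0]}}

```text
time_s: 20.98
eef_pos: [558.0, -25.4, 139.5]
ee_rot: [0.0, 0.627, 0.779, 0.0]
force: [-2.7, 1.4, 3.8]
grip_width: -0.001
```

Emit:
{"name": "arm_command", "arguments": {"steps": [0,0,-0.1,0,0,0,0,-0.1,0,0,0,0,-0.1,0,0,0,0,-0.05,0,0,0,0,0,0,0]}}

```text
time_s: 21.6
eef_pos: [558.0, -25.5, 121.8]
ee_rot: [0.0, 0.627, 0.779, 0.0]
force: [-2.4, 1.5, 5.8]
grip_width: 0.001
```

Emit:
{"name": "arm_command", "arguments": {"steps": [0,0,-0.06,0,0,0,0,-0.05,0,0,0,0,-0.02,0,0,0,0,-0.02,0,0,0,0,0,0,0]}}

```text
time_s: 22.22
eef_pos: [558.3, -25.5, 115.5]
ee_rot: [0.001, 0.627, 0.779, 0.0]
force: [-4.6, 1.8, 12.2]
grip_width: -0.001
```

Emit:
{"name": "arm_command", "arguments": {"steps": [0,0,-0.02,0,0,0,0,0,0,0]}}

```text
time_s: 22.48
eef_pos: [558.5, -25.4, 115.1]
ee_rot: [0.001, 0.627, 0.779, 0.001]
force: [-5.3, 3.1, 17.2]
grip_width: 0.001
```

Emit:
{"name": "arm_command", "arguments": {"steps": [0,0,0.1,0,0,0,0,0.3,0,0,0,0,1,0,0,0,0,1,0,0,-0.8,0.5,0,0,0]}}

```text
time_s: 23.1
eef_pos: [520.3, -1.6, 237.3]
ee_rot: [0.004, 0.628, 0.778, 0.002]
force: [-0.6, 0.6, -0.1]
grip_width: 0.004
```

Emit:
{"name": "arm_command", "arguments": {"steps": [-0.8,1,0.5,0,0,-0.5,1,0,0,0,-0.5,1,0,0,0,0,1,0,0,0,0,0,0,0,0]}}

```text
time_s: 23.72
eef_pos: [431.1, 197.3, 256.5]
ee_rot: [0.0, 0.626, 0.78, 0.001]
force: [-0.4, -0.0, -0.3]
grip_width: 0.002
```

```bash
python3 - <<'E'
from h import *
q=capture("scene");p=capture("top");s=sense();print(s["eef_pos"],s["grip_width"],s["force"])
for c in(q,p):
  for t in("new_cassette","old_cassette"):print(t,[(np.round(d["point"]),d["score"]) for d in search_frame(c,t)[:2]])
  for d in trace(c,"new_cassette")[:1]:print(rect(c,np.array(d["mask"]),124))
cv2.imwrite("pics/s8.png",cv2.resize(q["frame"][100:360,160:440],None,fx=2.2,fy=2.2,interpolation=2))
E
```

```text
[431.58495675 194.87865528 256.19563116] 0.00026136089039692734 [ 0.63226406 -0.6849967  -0.40657136]
new_cassette [(array([561., -38., 122.]), 0.71)]
old_cassette [(array([ 475., -378.,   96.]), 0.6)]
((560.9556274414062, -31.317832946777344), (51.36891174316406, 158.7553253173828), 13.093341827392578)
new_cassette [(array([560., -26., 125.]), 0.74)]
old_cassette [(array([ 461., -360.,   91.]), 0.95)]
((558.1082153320312, -26.38518524169922), (46.978050231933594, 151.1601104736328), 12.287118911743164)
```

View pics/s8.png

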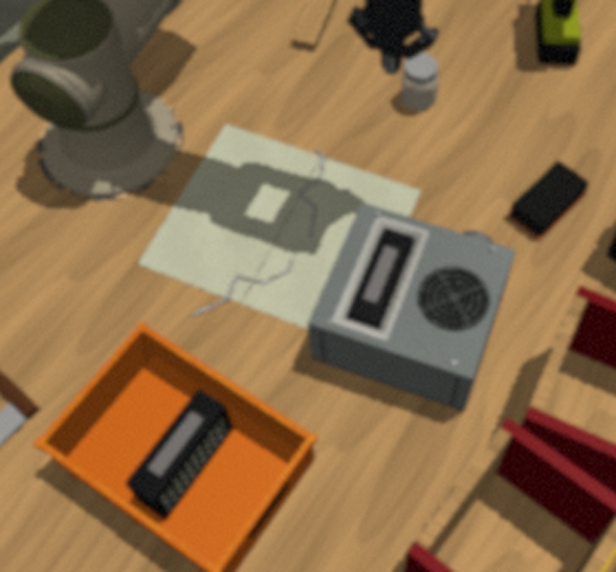

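The clean cassette sits level with the deck in the bay (crop (380,280)). The old one stands upright in the crate (crop (180,455)), and the jar, sanding block and hooks are where they were. The arm is clear, so I hand in.

```bash
python3 -c "from rig import *; print(finish_job())"
```

```text
the job is handed in; nothing more can be done
None
```

The filter is changed and the job was handed in at about 24 s of robot time, well inside the 72 s limit. The system gave no verdict.

- **Old cassette:** I pressed it to the stop (about 15 N), it popped up, and I lifted it out. I set it down upright in the crate with about 5 N of contact force. The last pictures show it standing upright near the crate's middle, at about (461, -366) mm.
- **Clean cassette:** I gripped it from the bench, slid it into the bay with almost no side force, and let go on the raised carriage. I then pressed it to the stop (17 N at z 115 mm) and released it.
- **Last checks:** The top camera puts the cap at (558, -26) mm, turned 12.3°, about 0.5 mm from where the old one was held. The network put its top at 122–125 mm; held height is 124 mm. In the last scene view the jar, sanding block and hooks looked unmoved; I did not measure them. The arm was clear of everything, with no force on the tool.
- **Disagreement:** The scene camera's outline fit put the new cassette about 6 mm from the top camera's figure. That outline was too large, most likely because it takes in part of a side face, so I relied on the top camera.

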